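Set up a pair of plaster models in the articulator

ROBOT

A 6-joint arm with a two-finger parallel gripper is mounted at the origin on the work surface. World frame = base frame: x ahead of the robot, y to its left, z up, the work surface at z = 0. Lengths are in m, angles in rad, forces in N, time in s.
With the tool pointing down it reaches from about 0.25 to 0.85 m from the base axis. Payload 12.5 kg.
Tool frame: the origin (TCP) lies between the finger pads; the fingertips stand 17 mm ahead of it and the grasp point (between the pads) lies 2 mm behind it; z points along the fingers, y is the line along which they close (so a half turn about z gives the same grasp; the last joint's range is limited). The gripper opens to 93 mm and grips with 3 to 60 N. Pads are 15 mm wide; open, the fingers measure 128 mm over their backs; the gripper's body (75 mm by 188 mm) begins 65 mm behind the grasp point.
Start: joints at [-1.199, 0.351, 1.652, -0, 1.139, -0.085], TCP at [0.243, -0.494, 0.236] pointing down, gripper open.
Joint ranges: [-2.75, 2.75], [-0.79, 2.1], [0.01, 2.65], [-1.57, 4.71], [0.07, 3.14], [-2.87, 2.87]. Speed limits (rad/s): [2.22, 2.22, 2.79, 3.14, 3.14, 3.14].

INTERFACE

Orientations are given as a 3x3 rotation matrix whose columns are the frame's x, y, z axes.
In Python, from rig import monitor, read_camera, order gives the robot as it stands. The module is installed in compiled form; this text tells all that it offers.
- The arm moves only by the tool move_arm, never from a script. Its argument "motion" is a list of rows, each an object with "gripper": the finger opening in mm, from 0 to 93; "offset": the shift along the world's x, y, z in mm, a list of three; "turn": the turn about the world's z in degrees. In form: [{"gripper": gripper, "offset": [x, y, z], "turn": turn}, ...]. A call has 1 to 12 rows; each row is the pose to reach, as a shift and turn from the pose commanded when the call began; what a row does not reach only later rows make up. A row lasts 1/12 s, in which the tool goes at most 41.7 mm and 7.16 degrees, less where a joint would pass 70% of its speed; a pose out of reach is approached as far as the arm can. A call with a gripper value outside its range is refused whole. The fingers move at their own pace and stop on an object; "grip_force" is the grip in N (left out, the last holds). Time passes only in rows, so rows that repeat a pose let the fingers close. It gives the time, the measured TCP pose, the force, the opening and the grip force at its end, in the units of the state.
- monitor.state(): the state, without advancing time (a new reading comes with each control period).
- read_camera(name): name is "side" or "top" or "wrist"; returns a dict with "img" (400x640x3 uint8, blue, green, red), "z_map" (400x640 float32, m along the optical axis (not along the pixel's ray), 0 where there is no reading), "vertical_fov" (degrees; the focal length in pixels is half the picture's height over the tangent of half this angle, whatever the lens; pixels are square), "cx", "cy" (the principal point, pixels), "R" (3x3) and "t" (3): a world point X has camera coordinates R X + t. Camera axes: x right, y down, z forward; pixel columns grow to the right and rows downward; lengths in m; the calibration is good to about 2 mm. A picture is of the moment at which its call begins.
- order.close_job(): hands the job in; it is judged then, once.
The state is a dict: "time_s": time; "q": joint angles; "qd": joint speeds; "joint_torque": joint torques, N m; "eef_pos": TCP position; "tcp_rot": TCP orientation; "force": force on the tool from outside, world axes, zero at the start; "moment": the same for the moment, N m; "width": finger opening in m; "grasp_force": force on a finger pad.
Only numpy, scipy, OpenCV 4.12 (cv2) and the standard library are available. Lean on these libraries where they do the work, as an engineer would, in place of code of your own. Each camera call takes 0.05 s, during which the arm holds its last target. There are 200 camera calls.

TASK

Set this case up in the articulator: seat the round mounting plate on its table, then the lower model on the plate, teeth up, then lay the bite wafer on the lower teeth and last set the upper model, teeth down, on the wafer. Front teeth and the wafer's bend face the incisal table, the three arches lie squarely over one another, and every piece sits flat and fully home. Set the models down, do not drop them, and leave the wax block, spirit lamp, mixing bowl and amber jar where they stand.

Things in the scene. Friction and masses are not known exactly. Their poses are not given: they have to be found in the camera images.
- articulator: Fixed lower member of a dental articulator: dark bar 150 x 34 mm, top 24 mm up; at its rear two posts with balls (x 74, y +-53 mm, 105 mm high). Origin: on the bench under the centre of the round aluminium table (48 mm across, flat top 32 mm up, with a 5 mm high steel cone, 20 mm wide at root, 12 at tip, that enters the plate's hole). z up, -x to the front, +x to the posts.
- incisal_table (a point): Centre of the top of the incisal table: the smaller aluminium disc (30 mm across, 30 mm above the bench) at the front end of the articulator's bar, 70 mm in front of the big table's centre. It marks the front.
- mounting_plate: Loose black disc, 56 mm across, 10 mm thick, 50 g, lying flat; on top a conical key 7 mm high (33 mm wide at root, 24 at tip; a steel disc in it), so 17 mm high over all. Centred underneath a blind hole 24 mm across. Origin: centre of underside, z up; round, its turn does not matter. Seated: underside flat on the articulator's table, 32 mm above the bench.
- lower_model: Loose cream plaster jaw, 110 g, teeth up. Base 20 mm high, round front, x -35 to 26 mm; flat sides at y +-29 from x -6 to 26 (grip near x 8). Teeth to 28 mm height, 51 mm across. Origin: underside, mid-arch; z up, -x to the front teeth. A hollow below, 38 x 38, 9 deep, centred on the origin, takes the plate's key; seated: underside 10 mm above the plate's underside.
- bite_wafer: Loose stiff pink horseshoe, 25 g, 8 mm thick, flat on both faces, tooth marks on top; x -29 to 23 mm, y +-27, band 13 mm wide, straight parallel arms from x -3 to 23 (grip across both near x 8). Origin: underside, mid-arch in the open middle; z up, -x to the bend (front). Seated: underside on the lower teeth, 28 mm above the lower model's underside, origin over origin.
- upper_model: Loose cream plaster jaw, 120 g, lying teeth down as used, 28 mm high: teeth 8 mm, above them the base, pointed front, x -35 to 26 mm, flat sides at y +-29 from x -6 to 26 (grip near x 8); round mark with a steel disc on top. Origin: plane of the tooth tips, mid-arch; z up, -x to the pointed front. Seated: tooth tips on the wafer, 36 mm above the lower model's underside, origin over origin.
- wax_block: Bystander: two-layer block of modelling wax, blue below and green above, 52 x 26 x 22 mm. Origin: centre of the underside.
- spirit_lamp: Bystander: squat glass spirit lamp with a brass burner, 72 mm across, 62 mm high. Origin: centre of the underside.
- mixing_bowl: Bystander: dull green plaster mixing bowl, 110 mm across, 60 mm high. Origin: centre of the underside.
- stone_hardener: Bystander: small amber glass jar with a white cap, 38 mm across, 62 mm high. Origin: centre of the underside.

How it is judged:
By the outcome, as a careful person would: the job done as asked, in the order asked, and still so for the second after the job is handed in, with the robot touching nothing.
It also fails if it takes over 112 s, if anything falls off the work surface, if the arm or the gripper's body presses on something with over 40 N, if the wrist force passes 120 N, or if a joint passes its speed limit or range.

## Working session

There is one attempt and no reset: what is moved stays moved. The work goes in short steps, Python scripts to look and compute and a tool call to move; the robot and the scene stay as the last step left them, time stands still between calls to the robot, and variables do not carry over. Pictures are saved under pics/ and viewed, at most 20 in all, crops included, and the job is handed in when it is done.

Besides the shell and the picture viewer there is one more tool, called by a JSON object that holds its "method" and its "body", one argument or row to a line. move_arm: Moves the arm, as the interface text tells. Its arguments: {"type":"object","properties":{"motion":{"type":"array"},"grip_force":{"type":"number"}},"required":["motion"]}

```bash
mkdir -p pics
cat > h.py <<'E'
import numpy as np, cv2
from rig import monitor, read_camera, order
def cam(n):
    d=read_camera(n); d['f']=200/np.tan(np.radians(d['vertical_fov'])/2); return d
def cloud(d):
    z=d['z_map'].astype(float); v,u=np.mgrid[0:400,0:640]
    P=np.stack([(u-d['cx'])/d['f']*z,(v-d['cy'])/d['f']*z,z],-1)
    W=(P-np.array(d['t']))@np.array(d['R']); W[z==0]=np.nan
    return W
E
python3 - <<'E'
from h import *
for n in ['top','side']:
    d=cam(n); cv2.imwrite(f'pics/{n}0.png',d['img']); np.savez(f'{n}0.npz',W=cloud(d),img=d['img'])
    print(n,d['vertical_fov'],d['cx'],d['cy'],np.round(d['R'],3).tolist(),np.round(d['t'],3))
s=monitor.state(); print(s['eef_pos'],np.round(s['tcp_rot'],3).tolist(),s['force'],s['time_s'],s['width'])
E
```

```text
top 55.44557900956178 317.83315838395043 204.82648248892016 [[0.021, -1.0, 0.011], [-0.99, -0.023, -0.137], [0.137, -0.008, -0.991]] [-0.005  0.597  1.176]
side 46.96148374456764 321.2329615650042 203.738960926942 [[-0.767, -0.642, -0.017], [-0.491, 0.603, -0.628], [0.413, -0.474, -0.778]] [0.462 0.307 1.012]
[ 0.24250326 -0.49332459  0.23516876] [[0.897, 0.441, -0.0], [0.441, -0.897, 0.001], [0.0, -0.001, -1.0]] [ 0.44372197 -0.65151239 -0.42723538] 0.1 0.09280508029393722
```

View pics/top0.png

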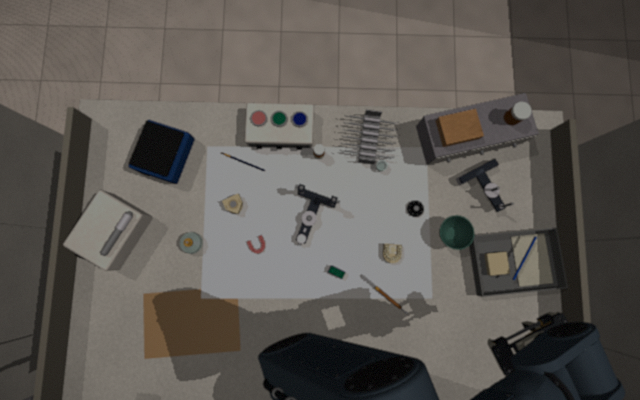

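View pics/side0.png

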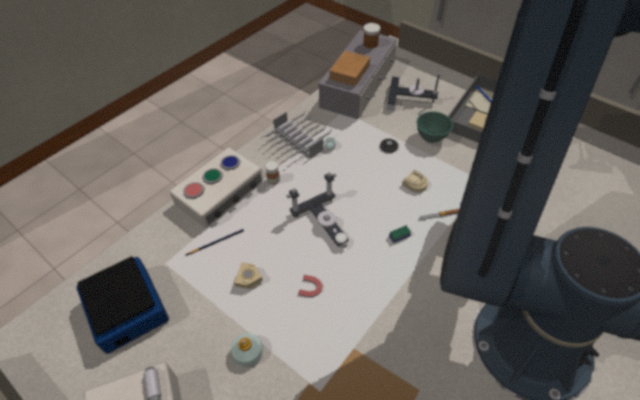

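The top view shows the articulator's table at about (309,218), its incisal disc at (302,238) and its posts at (302,188) and (333,200). The plate is at (415,208), the lower model at (391,252), the wafer at (256,243), and the upper model at (232,203). The side view agrees. Next I'll get rough positions, then refine them with the wrist camera.

Run:
```python
from h import *
W=np.load('top0.npz')['W']
for n,(u,v) in dict(table=(309,218),inc=(302,238),p1=(302,188),p2=(333,200),plate=(415,208),lower=(391,252),wafer=(256,250),upper=(232,203),wax=(336,271),jar=(319,152),bowl=(456,232),lamp=(189,242),jar2=(380,165)).items():
    print(n,np.round(np.nanmedian(W[v-1:v+2,u-1:u+2].reshape(-1,3),0)*1000))
d=cam('wrist'); cv2.imwrite('pics/w0.png',d['img'])
R=np.array(d['R']);s=monitor.state(); c=-R.T@d['t']; print(np.round(c*1000),np.round(R.T,3).tolist(),d['vertical_fov'])
T=np.array(s['tcp_rot']); print('cam in tcp',np.round(T.T@(c-s['eef_pos'])*1000),np.round(T.T@R.T,3).tolist())
```

```text
table [554.  36.  37.]
inc [490.  57.  32.]
p1 [640.  59.  97.]
p2 [604. -37. 101.]
plate [ 596. -310.   19.]
lower [ 452. -229.   21.]
wafer [450. 204.  10.]
upper [598. 286.  30.]
wax [389. -54.  22.]
jar [764.   9.  63.]
bowl [ 522. -445.    7.]
lamp [469. 406.  55.]
jar2 [ 740. -196.    7.]
[ 308. -462.  383.] [[0.441, -0.866, -0.235], [-0.898, -0.426, -0.114], [-0.001, 0.261, -0.965]] 64.66781391331291
cam in tcp [  72.    0. -148.] [[-0.0, -0.965, -0.261], [1.0, -0.0, -0.0], [0.0, -0.261, 0.965]]
```

{"method": "move_arm", "body": {
  "motion": [
    {"gripper": 93, "offset": [35, 28, 0], "turn": 0},
    {"gripper": 93, "offset": [70, 56, 0], "turn": 0},
    {"gripper": 93, "offset": [100, 80, 0], "turn": 0},
    {"gripper": 93, "offset": [130, 104, 0], "turn": 0},
    {"gripper": 93, "offset": [160, 128, 0], "turn": 0},
    {"gripper": 93, "offset": [190, 152, -5], "turn": 0},
    {"gripper": 93, "offset": [220, 176, -15], "turn": 0},
    {"gripper": 93, "offset": [250, 200, -25], "turn": 0},
    {"gripper": 93, "offset": [275, 220, -30], "turn": 0},
    {"gripper": 93, "offset": [282, 223, -35], "turn": 0},
    {"gripper": 93, "offset": [282, 223, -35], "turn": 0},
    {"gripper": 93, "offset": [282, 223, -35], "turn": 0}
  ]
}}

```text
time_s: 1.15
eef_pos: [0.5241, -0.2708, 0.2003]
tcp_rot: [[0.897, 0.442, -0.001], [0.442, -0.897, 0.0], [-0.001, -0.001, -1.0]]
force: [-0.2, -0.7, 0.4]
width: 0.0928
grasp_force: 0.0
```

```bash
cat >> h.py <<'E'
def snap(k):
    d=cam('wrist'); cv2.imwrite(f'pics/{k}.png',d['img']); W=cloud(d)*1000; np.savez(f'{k}.npz',W=W,img=d['img'])
    s=monitor.state(); print('t',s['time_s'],'tcp',np.round(np.array(s['eef_pos'])*1000,1),'w',s['width'])
    return d,W
E
python3 -c "
from h import *
d,W=snap('w1')"
```

```text
t 1.2 tcp [ 523.8 -271.4  200.7] w 0.09281165034673557
```

View pics/w1.png

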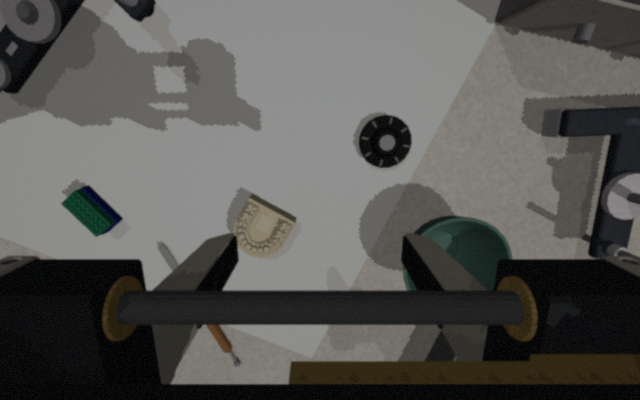

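The wrist view shows the lower model at (262,225), with its round front to the lower left, and the plate at (386,142), key up. I'll fit footprints to the depth cloud.

```bash
cat >> h.py <<'E'
from scipy.interpolate import griddata
from scipy.optimize import minimize
a=np.linspace(-np.pi/2,np.pi/2,40)
def disc(r): 
    t=np.linspace(0,2*np.pi,90); return np.c_[r*np.cos(t),r*np.sin(t)]
LOWER=np.r_[[[26,-29],[26,29]],np.c_[-6-29*np.cos(a),-29*np.sin(a)]]
UPPER=np.array([[26,-29],[26,29],[-6,29],[-35,5],[-35,-5],[-6,-29]])
t_=np.linspace(np.pi/2,-np.pi/2,40)
WAFER=np.r_[[[23,27]],np.c_[-3-26*np.cos(t_),27*np.sin(t_)],[[23,-27],[23,-14]],np.c_[-3-13*np.cos(t_[::-1]),14*np.sin(t_[::-1])],[[23,14]]]
def place(poly,p):
    c,s=np.cos(p[2]),np.sin(p[2]); return poly@np.array([[c,s],[-s,c]])+p[:2]
def fit(W,c,poly,zlo,zhi,r=60,yaws=None,show=None):
    """footprint fit: returns x,y (mm), yaw (deg), IoU"""
    m=np.isfinite(W[...,0])&(np.hypot(W[...,0]-c[0],W[...,1]-c[1])<r*1.3)
    P=W[m]; S=2; n=int(2*r*S); g=np.arange(n)/S-r
    X,Y=np.meshgrid(g+c[0],g+c[1])
    Z=griddata(P[:,:2],P[:,2],(X,Y),'linear',fill_value=-99)
    M=((Z>zlo)&(Z<zhi)).astype(np.uint8)
    k,lab,st,cen=cv2.connectedComponentsWithStats(M)
    i=1+np.argmax(st[1:,4]); M=(lab==i).astype(float); c0=cen[i]/S-r+c
    Mb=cv2.GaussianBlur(M,(0,0),1.5)
    def cost(p):
        q=place(poly,p); q=((q-c+r)*S*256).round().astype(np.int32)
        A=np.zeros((n,n),np.uint8); cv2.fillPoly(A,[q],255,shift=8)
        return np.sum((cv2.GaussianBlur(A/255.,(0,0),1.5)-Mb)**2)/Mb.sum()
    best=None
    for y in (np.radians(np.arange(0,360,30)) if yaws is None else yaws):
        o=minimize(cost,[*c0,y],method='Nelder-Mead',options=dict(initial_simplex=np.array([[*c0,y],[c0[0]+8,c0[1],y],[c0[0],c0[1]+8,y],[*c0,y+.4]]),xatol=.02,fatol=1e-6))
        if best is None or o.fun<best.fun: best=o
    p=best.x; zz=Z[M>0]
    print(show,'xy',np.round(p[:2],1),'yaw',round(np.degrees(p[2])%360,1),'cost',round(best.fun,4),'area',M.sum()/S/S,'z50/95',np.round(np.percentile(zz,[50,95]),1))
    return p
E
python3 - <<'E'
from h import *
D=np.load('w1.npz');W=D['W']
for u,v in((386,142),(262,225),(386,120),(300,150)): print(np.round(W[v,u],1))
fit(W,np.array([596,-310.]),disc(28),6,25,show='plate',yaws=[0])
fit(W,np.array([452,-229.]),LOWER,8,40,show='lower')
E
```

```text
[ 596.  -312.4   16.2]
[ 457.3 -233.4   20.2]
[ 615.9 -303.1    7.9]
[ 5.473e+02 -2.357e+02  1.000e-01]
plate xy [ 596.5 -313.7] yaw 22.0 cost 0.1821 area 2017.5 z50/95 [ 9.5 16.6]
lower xy [ 449.6 -234.3] yaw 356.5 cost 0.0444 area 3550.25 z50/95 [20.1 26.9]
```

{"method": "move_arm", "body": {
  "motion": [
    {"gripper": 93, "offset": [0, 35, 5], "turn": -5},
    {"gripper": 93, "offset": [-2, 70, 10], "turn": -10},
    {"gripper": 93, "offset": [-4, 105, 15], "turn": -15},
    {"gripper": 93, "offset": [-6, 140, 15], "turn": -20},
    {"gripper": 93, "offset": [-8, 175, 15], "turn": -25},
    {"gripper": 93, "offset": [-10, 210, 15], "turn": -30},
    {"gripper": 93, "offset": [-12, 245, 15], "turn": -35},
    {"gripper": 93, "offset": [-13, 280, 10], "turn": -40},
    {"gripper": 93, "offset": [-13, 310, 5], "turn": -45},
    {"gripper": 93, "offset": [-13, 322, 0], "turn": -45},
    {"gripper": 93, "offset": [-13, 322, 0], "turn": -45},
    {"gripper": 93, "offset": [-13, 322, 0], "turn": -45}
  ]
}}

```text
time_s: 2.2
eef_pos: [0.5115, 0.0503, 0.2008]
tcp_rot: [[0.947, -0.321, -0.0], [-0.321, -0.947, -0.0], [0.0, 0.0, -1.0]]
force: [0.0, -0.7, -0.4]
width: 0.093
grasp_force: 0.0
```

```bash
python3 -c "
from h import *
d,W=snap('w2')
print(np.round(cloud(d)[150,320]*1000))
fit(W,np.array([554,36.]),disc(24),27,60,r=32,show='table',yaws=[0])
fit(W,np.array([488,57.]),disc(15),27,60,r=22,show='inc',yaws=[0])
"
```

```text
t 2.25 tcp [511.7  49.9 200.9] w 0.09305893603547297
[549.  37.  36.]
table xy [555.   35.2] yaw 4.6 cost 0.2136 area 1438.25 z50/95 [31.3 36. ]
inc xy [487.6  58.7] yaw 11.3 cost 0.0206 area 669.0 z50/95 [29.3 30.3]
```

View pics/w2.png

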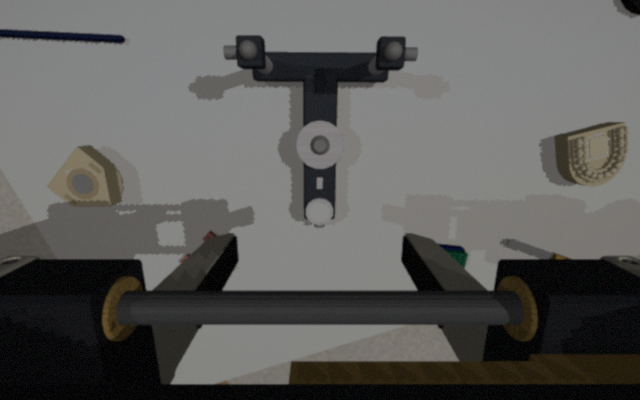

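The table ring is centred at about (320,145), the incisal disc at (319,212), and the post balls at (250,50) and (394,50). The arm is nearly aligned with the articulator. I'll refine these by segmenting the bright discs at their known heights.

```bash
cat >> h.py <<'E'
def ray(d,uv,z):
    """pixel -> world mm at height z mm"""
    R=np.array(d['R']);c=-R.T@np.array(d['t']); k=R.T@np.array([(uv[0]-d['cx'])/d['f'],(uv[1]-d['cy'])/d['f'],1])
    return (c+k*(z/1000-c[2])/k[2])[:2]*1000
def warp(d,c,z,r=40,S=4):
    """rectified top view of plane z about c: col=+x, row=+y, S px/mm"""
    n=int(2*r*S); R=np.array(d['R']);K=np.array([[d['f'],0,d['cx']],[0,d['f'],d['cy']],[0,0,1]])
    H=K@np.c_[R[:,0]/1000/S,R[:,1]/1000/S,R@np.array([(c[0]-r)/1000,(c[1]-r)/1000,z/1000])+d['t']]
    return cv2.warpPerspective(d['img'],np.linalg.inv(H),(n,n),flags=cv2.INTER_CUBIC)
E
python3 - <<'E'
from h import *
d,W=snap('w2b')
out=[]
for c,z,rr in(((555,36),32,30),((488,58),30,22)):
    g=cv2.cvtColor(warp(d,c,z,r=rr),cv2.COLOR_BGR2GRAY); out.append(cv2.resize(g,(360,360)))
    for R0 in ((24,10) if rr==30 else (15,)):
        ci=cv2.HoughCircles(cv2.GaussianBlur(g,(0,0),2),cv2.HOUGH_GRADIENT,1,400,param1=60,param2=8,minRadius=int(4*R0-10),maxRadius=int(4*R0+8))
        if ci is not None: print(c,R0,ci[0,0,:2]/4-rr+c,ci[0,0,2]/4)
cv2.imwrite('pics/disc.png',np.hstack(out))
a,b=ray(d,(250,50),105),ray(d,(394,50),105);print(a,b,(a+b)/2)
E
```

```text
t 2.3 tcp [511.8  49.7 201. ] w 0.0929885406899131
(555, 36) 24 [553.875  35.125] 23.875
(555, 36) 10 [553.875  35.875] 9.3
(488, 58) 15 [486.625  58.625] 16.3
[638.9182321   58.38628736] [606.06510696 -38.21109386] [622.49166953  10.08759675]
```

View pics/disc.png

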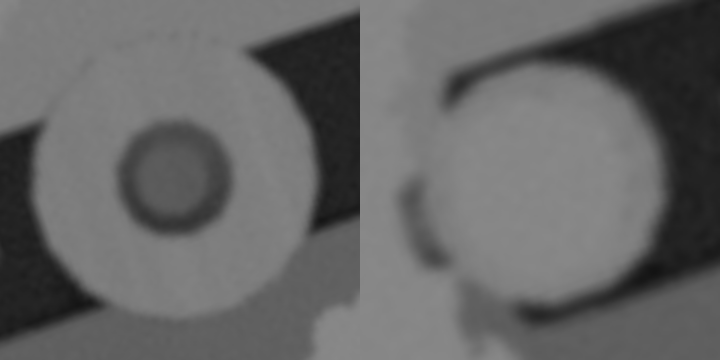

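{"method": "move_arm", "body": {
  "motion": [
    {"gripper": 93, "offset": [4, -35, 10], "turn": 0},
    {"gripper": 93, "offset": [8, -70, 15], "turn": 0},
    {"gripper": 93, "offset": [12, -105, 15], "turn": 0},
    {"gripper": 93, "offset": [16, -140, 15], "turn": 0},
    {"gripper": 93, "offset": [20, -175, 10], "turn": 0},
    {"gripper": 93, "offset": [24, -210, 0], "turn": 0},
    {"gripper": 93, "offset": [28, -245, -10], "turn": 0},
    {"gripper": 93, "offset": [33, -280, -20], "turn": 0},
    {"gripper": 93, "offset": [38, -315, -30], "turn": 0},
    {"gripper": 93, "offset": [43, -345, -40], "turn": 0},
    {"gripper": 93, "offset": [43, -349, -40], "turn": 0},
    {"gripper": 93, "offset": [43, -349, -40], "turn": 0}
  ]
}}

```text
time_s: 3.3
eef_pos: [0.5534, -0.3005, 0.16]
tcp_rot: [[0.945, -0.326, -0.001], [-0.326, -0.945, 0.0], [-0.001, -0.0, -1.0]]
force: [0.9, 0.3, -0.4]
width: 0.0931
grasp_force: 0.0
```

Run:
```python
from h import *
d,W=snap('w3')
c=(596,-313); out=[]
for z,R0 in((10,28),(17,12)):
    g=cv2.cvtColor(warp(d,c,z),cv2.COLOR_BGR2GRAY); out.append(cv2.resize(g,(400,400)))
    ci=cv2.HoughCircles(cv2.GaussianBlur(g,(0,0),2),cv2.HOUGH_GRADIENT,1,400,param1=60,param2=8,minRadius=int(4*R0-10),maxRadius=int(4*R0+8))
    if ci is not None: print(z,ci[0,0,:2]/4-40+c,ci[0,0,2]/4)
cv2.imwrite('pics/plate.png',np.hstack(out))
```

```text
t 3.35 tcp [ 553.7 -298.9  160.6] w 0.0929690202179618
10 [ 596.375 -313.625] 27.375
17 [ 606.375 -324.625] 12.125
```

View pics/plate.png

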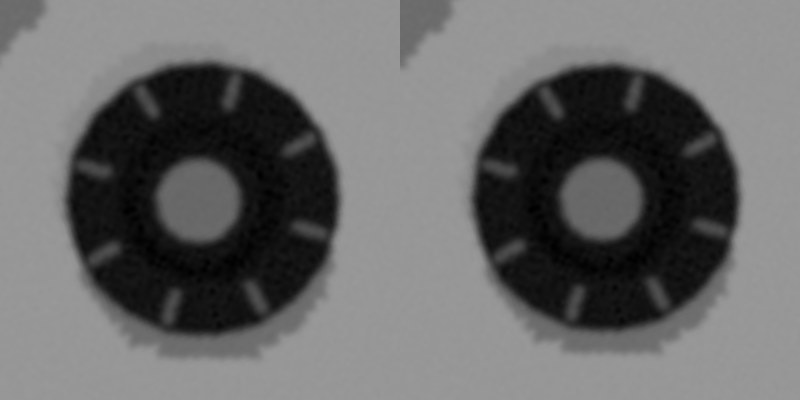

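The disc centre is at (203,198) in the left crop, which gives (596.5, -313.3). The steel disc in the key agrees. Now I'll grasp it.

{"method": "move_arm", "body": {
  "motion": [
    {"gripper": 93, "offset": [25, -8, -20], "turn": 0},
    {"gripper": 93, "offset": [42.4, -14.6, -50], "turn": 0},
    {"gripper": 93, "offset": [42.4, -14.6, -85], "turn": 0},
    {"gripper": 93, "offset": [42.4, -14.6, -110], "turn": 0},
    {"gripper": 93, "offset": [42.4, -14.6, -130], "turn": 0},
    {"gripper": 93, "offset": [42.4, -14.6, -140], "turn": 0},
    {"gripper": 93, "offset": [42.4, -14.6, -142], "turn": 0},
    {"gripper": 93, "offset": [42.4, -14.6, -142], "turn": 0},
    {"gripper": 50, "offset": [42.4, -14.6, -142], "turn": 0},
    {"gripper": 50, "offset": [42.4, -14.6, -142], "turn": 0},
    {"gripper": 50, "offset": [42.4, -14.6, -142], "turn": 0},
    {"gripper": 50, "offset": [42.4, -14.6, -142], "turn": 0}
  ],
  "grip_force": 15
}}

```text
time_s: 4.35
eef_pos: [0.5974, -0.3124, 0.0195]
tcp_rot: [[0.947, -0.323, 0.001], [-0.323, -0.947, -0.001], [0.001, 0.0, -1.0]]
force: [0.1, -0.0, 0.0]
width: 0.0709
grasp_force: 0.0
```

{"method": "move_arm", "body": {
  "motion": [
    {"gripper": 50, "offset": [0, 0, 0], "turn": 0},
    {"gripper": 50, "offset": [0, 0, 0], "turn": 0},
    {"gripper": 50, "offset": [0, 0, 0], "turn": 0}
  ]
}}

```text
time_s: 4.6
eef_pos: [0.5971, -0.3123, 0.0188]
tcp_rot: [[0.946, -0.323, 0.0], [-0.323, -0.946, -0.0], [0.0, 0.0, -1.0]]
force: [-1.4, -0.2, 2.5]
width: 0.0553
grasp_force: 15.0
```

{"method": "move_arm", "body": {
  "motion": [
    {"gripper": 50, "offset": [0, 0, 15], "turn": 0},
    {"gripper": 50, "offset": [0, 5, 40], "turn": 0},
    {"gripper": 50, "offset": [-2, 25, 65], "turn": 0},
    {"gripper": 50, "offset": [-6, 60, 80], "turn": 0},
    {"gripper": 50, "offset": [-11, 95, 80], "turn": 0},
    {"gripper": 50, "offset": [-16, 130, 80], "turn": 0},
    {"gripper": 50, "offset": [-20, 165, 80], "turn": 0},
    {"gripper": 50, "offset": [-25, 200, 80], "turn": 0},
    {"gripper": 50, "offset": [-30, 235, 80], "turn": 0},
    {"gripper": 50, "offset": [-34, 270, 80], "turn": 0},
    {"gripper": 50, "offset": [-38, 305, 80], "turn": 0},
    {"gripper": 50, "offset": [-41, 330, 80], "turn": 0}
  ],
  "grip_force": 25
}}

```text
time_s: 5.6
eef_pos: [0.5556, 0.0203, 0.0997]
tcp_rot: [[0.947, -0.322, 0.001], [-0.322, -0.947, 0.0], [0.001, -0.0, -1.0]]
force: [0.5, 0.6, -0.6]
width: 0.0553
grasp_force: 25.0
```

{"method": "move_arm", "body": {
  "motion": [
    {"gripper": 50, "offset": [-1.8, 18.4, 0], "turn": -0.5},
    {"gripper": 50, "offset": [-1.8, 18.4, -20], "turn": -0.5},
    {"gripper": 50, "offset": [-1.8, 18.4, -38], "turn": -0.5},
    {"gripper": 50, "offset": [-1.8, 18.4, -38], "turn": -0.5},
    {"gripper": 50, "offset": [-1.8, 18.4, -38], "turn": -0.5}
  ]
}}

```text
time_s: 6.02
eef_pos: [0.554, 0.0362, 0.061]
tcp_rot: [[0.944, -0.331, -0.001], [-0.331, -0.944, 0.0], [-0.001, 0.0, -1.0]]
force: [0.4, -0.2, 0.1]
width: 0.0552
grasp_force: 25.0
```

Run:
```python
from h import *
d,W=snap('w4'); print(monitor.state()['force'])
cv2.imwrite('pics/w4c.png',d['img'][60:340])
```

```text
t 6.0667 tcp [554.6  36.1  61.7] w 0.05491347705072407
[ 1.01368733  0.79319488 -0.47225792]
```

View pics/w4c.png

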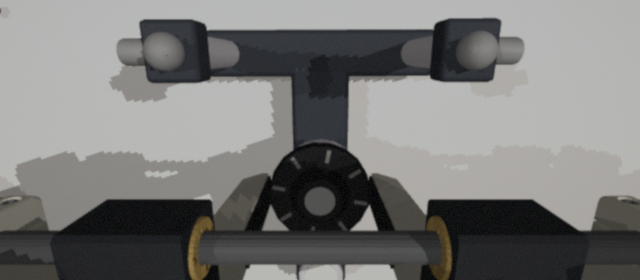

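The plate is centred between the fingers, with its steel disc at full-image pixel (320,261), and it lines up over the table. I'll compare that with the table reference.

Run:
```python
from h import *
d,W=snap('w4b')
im=d['img'][240:285,295:345]; m=(im.mean(2)>80).astype(np.uint8)
g=cv2.GaussianBlur(d['img'],(0,0),.8).mean(2)
k,l,s,c=cv2.connectedComponentsWithStats(m); 
for i in range(1,k):
    if s[i,4]>80: p=c[i]+[295,240]; print(s[i],p,ray(d,p,59.5))
# plate rim
w=warp(d,(554,36),52.5,r=40); cv2.imwrite('pics/w4w.png',w)
```

```text
t 6.1167 tcp [554.9  36.   62. ] w 0.05528125294338083
[ 11   9  27  25 421] [318.25178147 260.55106888] [554.81390567  36.56991104]
```

{"method": "move_arm", "body": {
  "motion": [
    {"gripper": 50, "offset": [-0.6, -0.8, 0], "turn": 0},
    {"gripper": 50, "offset": [-0.6, -0.8, -4], "turn": 0},
    {"gripper": 50, "offset": [-0.6, -0.8, -7], "turn": 0},
    {"gripper": 50, "offset": [-0.6, -0.8, -9], "turn": 0},
    {"gripper": 50, "offset": [-0.6, -0.8, -10], "turn": 0},
    {"gripper": 50, "offset": [-0.6, -0.8, -10.5], "turn": 0},
    {"gripper": 50, "offset": [-0.6, -0.8, -10.5], "turn": 0}
  ]
}}

```text
time_s: 6.7
eef_pos: [0.5535, 0.0353, 0.0507]
tcp_rot: [[0.944, -0.331, -0.0], [-0.331, -0.944, -0.0], [-0.0, 0.0, -1.0]]
force: [-4.1, -0.6, 9.3]
width: 0.0553
grasp_force: 25.0
```

{"method": "move_arm", "body": {
  "motion": [
    {"gripper": 56, "offset": [0, 0, 0.5], "turn": 0},
    {"gripper": 70, "offset": [0, 0, 0.5], "turn": 0},
    {"gripper": 88, "offset": [0, 0, 0.5], "turn": 0},
    {"gripper": 88, "offset": [0, 0, 0.5], "turn": 0},
    {"gripper": 88, "offset": [0, 0, 0.5], "turn": 0},
    {"gripper": 88, "offset": [0, 0, 20], "turn": 0},
    {"gripper": 88, "offset": [-10, 3, 50], "turn": 0},
    {"gripper": 88, "offset": [-25, 8, 85], "turn": 0},
    {"gripper": 88, "offset": [-42, 15, 110], "turn": 0},
    {"gripper": 88, "offset": [-42, 15, 110], "turn": 0},
    {"gripper": 88, "offset": [-42, 15, 110], "turn": 0}
  ]
}}

```text
time_s: 7.62
eef_pos: [0.5119, 0.0506, 0.1612]
tcp_rot: [[0.944, -0.33, 0.003], [-0.33, -0.944, 0.0], [0.002, -0.001, -1.0]]
force: [0.1, -0.7, -0.5]
width: 0.088
grasp_force: 0.0
```

```bash
cat >> h.py <<'E'
def steel(d,c,z,r=9,thr=None):
    g=cv2.cvtColor(warp(d,c,z,r=14),cv2.COLOR_BGR2GRAY); t,m=cv2.threshold(cv2.GaussianBlur(g,(0,0),1.5),0,255,cv2.THRESH_OTSU)
    k,l,s,ce=cv2.connectedComponentsWithStats(m); i=l[56,56]
    p=ce[i]/4-14+c; print('steel',p.round(1),'dia',np.sqrt(s[i,4]*4/np.pi)/4,s[i]); return p
E
python3 - <<'E'
from h import *
d,W=snap('w5')
p=steel(d,np.array([554,35.5]),49)
r=np.hypot(W[...,0]-p[0],W[...,1]-p[1]); m=(r<27)&(r>18)&np.isfinite(W[...,2])
A=np.c_[W[m][:,:2]-p,np.ones(m.sum())]; print('plane',np.linalg.lstsq(A,W[m][:,2],rcond=None)[0], np.median(W[(r<5)][:,2]))
cv2.imwrite('pics/w5w.png',warp(d,(554,35.5),42))
E
```

```text
t 7.6667 tcp [511.7  50.4 160. ] w 0.0880369726376156
steel [553.3  35.4] dia 16.53085107575482 [  20   23   67   66 3434]
plane [ -5.34175591   1.85289322 129.50237727] 48.44403051463652
```

Run:
```python
from h import *
W=np.load('w5.npz')['W'];p=[553.3,35.4]
r=np.hypot(W[...,0]-p[0],W[...,1]-p[1]); m=(r<25)&(r>19)&(abs(W[...,2]-42)<5)
A=np.c_[W[m][:,:2]-p,np.ones(m.sum())]; print(m.sum(),np.linalg.lstsq(A,W[m][:,2],rcond=None)[0])
```

```text
1179 [-2.27059357e-03 -2.42863188e-04  4.11501360e+01]
```

{"method": "move_arm", "body": {
  "motion": [
    {"gripper": 88, "offset": [-12, -30, 10], "turn": 3},
    {"gripper": 88, "offset": [-24, -60, 10], "turn": 6},
    {"gripper": 88, "offset": [-36, -95, 10], "turn": 9},
    {"gripper": 88, "offset": [-48, -130, 10], "turn": 12},
    {"gripper": 88, "offset": [-60, -165, 5], "turn": 15},
    {"gripper": 88, "offset": [-72, -200, 0], "turn": 16},
    {"gripper": 88, "offset": [-84, -230, 0], "turn": 16},
    {"gripper": 88, "offset": [-94, -260, 0], "turn": 16},
    {"gripper": 88, "offset": [-100, -280, 0], "turn": 16},
    {"gripper": 93, "offset": [-102, -283, 0], "turn": 16},
    {"gripper": 93, "offset": [-102, -283, 0], "turn": 16},
    {"gripper": 93, "offset": [-102, -283, 0], "turn": 16}
  ]
}}

```text
time_s: 8.67
eef_pos: [0.4095, -0.232, 0.1592]
tcp_rot: [[0.998, -0.059, -0.001], [-0.059, -0.998, 0.001], [-0.001, -0.001, -1.0]]
force: [0.2, 0.6, -0.0]
width: 0.0926
grasp_force: 0.0
```

Run:
```python
from h import *
d,W=snap('w6')
p=fit(W,np.array([450,-234.]),LOWER,8,40,show='lower')
w=warp(d,(450,-234),20,r=45); w2=w.copy()
q=((place(LOWER,p)-[450,-234]+45)*4).astype(int); cv2.polylines(w2,[q],True,(0,0,255),1)
cv2.imwrite('pics/w6w.png',np.hstack([w,w2]))
```

```text
t 8.7167 tcp [ 409.7 -231.7  159.5] w 0.09288831982390447
lower xy [ 458.6 -231.5] yaw 91.8 cost 0.4649 area 2154.25 z50/95 [20.  26.8]
```

View pics/w6w.png

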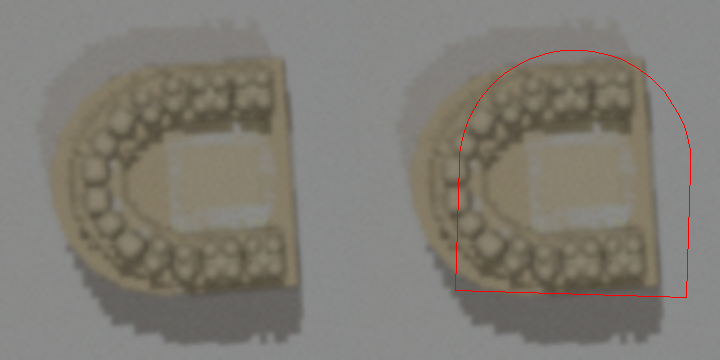

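The crop is clear: the model's rear edge runs (284,58)–(298,285) and its front is at x≈50, so the origin is near (188,178). The depth fit is spoilt by gaps in the depth data, so I'll fit the footprint on colour in the rectified view.

```bash
cat >> h.py <<'E'
def cfit(d,c,z,poly,lo,hi,yaw0,r=45,S=4,show='',name=None):
    """HSV-mask footprint fit in the rectified plane z; yaw0 rad"""
    c=np.array(c,float); w=warp(d,c,z,r=r,S=S)
    M=cv2.inRange(cv2.cvtColor(cv2.GaussianBlur(w,(0,0),2),cv2.COLOR_BGR2HSV),lo,hi)
    k,lab,st,cen=cv2.connectedComponentsWithStats(M); i=1+np.argmax(st[1:,4]); M=np.uint8(lab==i)*255
    if poly is not WAFER: cv2.drawContours(M,cv2.findContours(M,0,1)[0],-1,255,-1)
    Mb=cv2.GaussianBlur(M/255.,(0,0),3); n=len(M); c0=cen[i]/S-r+c
    def cost(p):
        A=np.zeros((n,n),np.uint8); cv2.fillPoly(A,[((place(poly,p)-c+r)*S*256).round().astype(np.int32)],255,shift=8)
        return np.sum((cv2.GaussianBlur(A/255.,(0,0),3)-Mb)**2)/Mb.sum()
    o=min((minimize(cost,[*c0,y],method='Nelder-Mead',options=dict(initial_simplex=[[*c0,y],[c0[0]+6,c0[1],y],[c0[0],c0[1]+6,y],[*c0,y+.3]])) for y in np.atleast_1d(yaw0)),key=lambda o:o.fun)
    p=o.x; print(show,'xy',p[:2].round(1),'yaw',np.degrees(p[2]).round(1),'cost',round(o.fun,4),'area',(M>0).sum()/S/S)
    if name:
        w2=w.copy(); cv2.polylines(w2,[((place(poly,p)-c+r)*S).astype(int)],True,(0,0,255),1); cv2.imwrite(f'pics/{name}.png',np.hstack([w2,cv2.merge([M]*3)]))
    return p
E
python3 - <<'E'
from h import *
d,W=snap('w6b')
hsv=cv2.cvtColor(warp(d,(450,-234),20,r=45),cv2.COLOR_BGR2HSV)
for u,v in((60,200),(285,150),(30,330),(260,320),(220,180),(350,100)): print(hsv[v,u])
for s in(60,75): cfit(d,(450,-234),20,LOWER,(10,s,0),(35,255,255),[-.06],show=f'lower{s}')
E
```

```text
t 8.7667 tcp [ 409.9 -231.6  159.7] w 0.0928540064547866
[ 21  59 134]
[ 20  59 129]
[  0   0 138]
[ 25  15 101]
[ 22  51 136]
[ 90   2 137]
lower60 xy [ 475.  -330.4] yaw 72.3 cost 0.7271 area 301.3125Traceback (most recent call last):
  File "<stdin>", line 5, in <module>
  File "h.py", line 63, in cfit
    k,lab,st,cen=cv2.connectedComponentsWithStats(M); i=1+np.argmax(st[1:,4]); M=np.uint8(lab==i)*255
                                                          ~~~~~~~~~^^^^^^^^^^
    return _wrapfunc(a, 'argmax', axis=axis, out=out, **kwds)
    return bound(*args, **kwds)
ValueError: attempt to get argmax of an empty sequence
```

Run:
```python
from h import *
d,W=snap('w6c')
for s in(28,34): cfit(d,(450,-234),20,LOWER,(10,s,0),(35,255,255),[-.06],show=f'lower{s}',name='w6fit')
```

```text
t 8.8167 tcp [ 409.9 -231.6  159.8] w 0.09319853971600357
lower28 xy [ 452.  -234.2] yaw -3.7 cost 0.0018 area 3163.5
lower34 xy [ 452.2 -234.1] yaw -4.0 cost 0.0046 area 3112.5
```

{"method": "move_arm", "body": {
  "motion": [
    {"gripper": 93, "offset": [25, -2, -10], "turn": -0.3},
    {"gripper": 93, "offset": [50.2, -3.1, -40], "turn": -0.3},
    {"gripper": 93, "offset": [50.2, -3.1, -75], "turn": -0.3},
    {"gripper": 93, "offset": [50.2, -3.1, -105], "turn": -0.3},
    {"gripper": 93, "offset": [50.2, -3.1, -127], "turn": -0.3},
    {"gripper": 93, "offset": [50.2, -3.1, -138], "turn": -0.3},
    {"gripper": 93, "offset": [50.2, -3.1, -140.5], "turn": -0.3},
    {"gripper": 93, "offset": [50.2, -3.1, -140.5], "turn": -0.3},
    {"gripper": 52, "offset": [50.2, -3.1, -140.5], "turn": -0.3},
    {"gripper": 52, "offset": [50.2, -3.1, -140.5], "turn": -0.3},
    {"gripper": 52, "offset": [50.2, -3.1, -140.5], "turn": -0.3},
    {"gripper": 52, "offset": [50.2, -3.1, -140.5], "turn": -0.3}
  ],
  "grip_force": 15
}}

```text
time_s: 9.82
eef_pos: [0.4602, -0.236, 0.0205]
tcp_rot: [[0.998, -0.063, 0.001], [-0.063, -0.998, -0.001], [0.001, 0.001, -1.0]]
force: [-0.3, -0.2, 0.3]
width: 0.071
grasp_force: 0.0
```

{"method": "move_arm", "body": {
  "motion": [
    {"gripper": 52, "offset": [0, 0, 0], "turn": 0},
    {"gripper": 52, "offset": [0, 0, 0], "turn": 0},
    {"gripper": 52, "offset": [0, 0, 0], "turn": 0},
    {"gripper": 52, "offset": [0, 0, 0], "turn": 0}
  ],
  "grip_force": 25
}}

```text
time_s: 10.15
eef_pos: [0.4599, -0.2358, 0.0199]
tcp_rot: [[0.998, -0.063, 0.0], [-0.063, -0.998, -0.0], [0.0, 0.0, -1.0]]
force: [-1.8, 0.0, 6.4]
width: 0.0576
grasp_force: 25.0
```

{"method": "move_arm", "body": {
  "motion": [
    {"gripper": 52, "offset": [0, 0, 12], "turn": 0},
    {"gripper": 52, "offset": [0, 5, 40], "turn": 0},
    {"gripper": 52, "offset": [5, 20, 70], "turn": -2},
    {"gripper": 52, "offset": [15, 45, 90], "turn": -4},
    {"gripper": 52, "offset": [27, 75, 90], "turn": -6},
    {"gripper": 52, "offset": [39, 105, 90], "turn": -8},
    {"gripper": 52, "offset": [51, 135, 90], "turn": -10},
    {"gripper": 52, "offset": [63, 165, 90], "turn": -12},
    {"gripper": 52, "offset": [75, 195, 90], "turn": -14},
    {"gripper": 52, "offset": [87, 225, 90], "turn": -15.8},
    {"gripper": 52, "offset": [97, 252, 90], "turn": -15.8},
    {"gripper": 52, "offset": [101.1, 268.1, 85], "turn": -15.8}
  ]
}}

```text
time_s: 11.15
eef_pos: [0.5622, 0.035, 0.106]
tcp_rot: [[0.944, -0.331, 0.002], [-0.331, -0.944, 0.0], [0.002, -0.001, -1.0]]
force: [0.5, -0.2, -1.1]
width: 0.0575
grasp_force: 25.0
```

{"method": "move_arm", "body": {
  "motion": [
    {"gripper": 52, "offset": [0, 0, -20], "turn": 0},
    {"gripper": 52, "offset": [0, 0, -30], "turn": 0},
    {"gripper": 52, "offset": [0, 0, -30], "turn": 0},
    {"gripper": 52, "offset": [0, 0, -30], "turn": 0}
  ]
}}

```text
time_s: 11.48
eef_pos: [0.5605, 0.0319, 0.0747]
tcp_rot: [[0.943, -0.333, -0.001], [-0.333, -0.943, 0.0], [-0.001, 0.0, -1.0]]
force: [0.9, 0.5, -0.9]
width: 0.0579
grasp_force: 25.0
```

Run:
```python
from h import *
d,W=snap('w7'); print(np.degrees(np.arctan2(*np.array(monitor.state()['tcp_rot'])[[1,0],0])))
w=warp(d,(556,35),75,r=45); cv2.imwrite('pics/w7c.png',np.hstack([cv2.resize(d['img'][100:300],(800,250))]))
cv2.imwrite('pics/w7w.png',w)
```

```text
t 11.5333 tcp [561.   31.8  75.2] w 0.05778161969872866
-19.47548552161873
```

View pics/w7w.png

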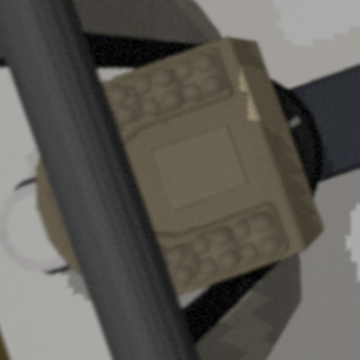

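The held model is level, with its rear edge at about (228,38)–(287,253). I'll overlay the predicted outline to check its pose in the hand.

Run:
```python
from h import *
d,W=snap('w7b')
def proj(d,P):
    c=P/1000@np.array(d['R']).T+d['t']; return np.c_[c[:,0]/c[:,2]*d['f']+d['cx'],c[:,1]/c[:,2]*d['f']+d['cy']]
im=cv2.resize(d['img'],None,fx=4,fy=4,interpolation=cv2.INTER_CUBIC)
q=place(LOWER,[553.2,34.8,np.radians(-19.4)])
for z,col in((75,(0,0,255)),(55,(0,255,0))):
    cv2.polylines(im,[(proj(d,np.c_[q,np.full(len(q),z)])*4+1.5).astype(int)],True,col,1)
uv=proj(d,np.array([[553.2,34.8,70]]))[0]*4; u,v=uv.astype(int)
cv2.imwrite('pics/w7o.png',im[v-300:v+220,u-350:u+350])
```

```text
t 11.5833 tcp [561.2  31.8  75.5] w 0.05752436028075173
```

View pics/w7o.png

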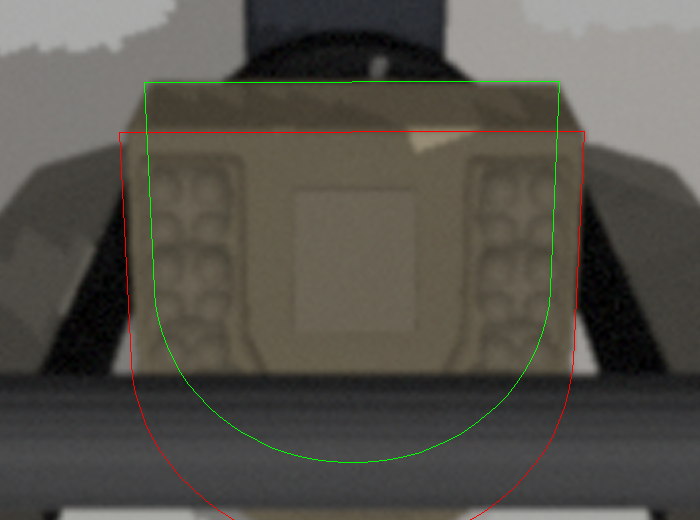

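The outline matches: yaw is right and the rear edge coincides at row ~132. I'll shift +0.9 mm in y and lower it.

{"method": "move_arm", "body": {
  "motion": [
    {"gripper": 52, "offset": [0.2, 0.9, 0], "turn": 0},
    {"gripper": 52, "offset": [0.2, 0.9, -4], "turn": 0},
    {"gripper": 52, "offset": [0.2, 0.9, -8], "turn": 0},
    {"gripper": 52, "offset": [0.2, 0.9, -10.5], "turn": 0},
    {"gripper": 52, "offset": [0.2, 0.9, -12], "turn": 0},
    {"gripper": 52, "offset": [0.2, 0.9, -13], "turn": 0},
    {"gripper": 52, "offset": [0.2, 0.9, -13.3], "turn": 0},
    {"gripper": 52, "offset": [0.2, 0.9, -13.3], "turn": 0}
  ]
}}

```text
time_s: 12.25
eef_pos: [0.5609, 0.0332, 0.0619]
tcp_rot: [[0.943, -0.333, -0.001], [-0.333, -0.943, -0.0], [-0.001, 0.0, -1.0]]
force: [-4.5, -0.8, 9.6]
width: 0.0575
grasp_force: 25.0
```

{"method": "move_arm", "body": {
  "motion": [
    {"gripper": 58, "offset": [0, 0, 0.3], "turn": 0},
    {"gripper": 70, "offset": [0, 0, 0.3], "turn": 0},
    {"gripper": 88, "offset": [0, 0, 0.3], "turn": 0},
    {"gripper": 88, "offset": [0, 0, 0.3], "turn": 0},
    {"gripper": 88, "offset": [0, 0, 0.3], "turn": 0},
    {"gripper": 88, "offset": [0, 0, 20], "turn": 0},
    {"gripper": 88, "offset": [-12, 4, 55], "turn": 0},
    {"gripper": 88, "offset": [-30, 10, 90], "turn": 0},
    {"gripper": 88, "offset": [-52, 17, 125], "turn": 0},
    {"gripper": 88, "offset": [-52, 17, 130], "turn": 0},
    {"gripper": 88, "offset": [-52, 17, 130], "turn": 0},
    {"gripper": 88, "offset": [-52, 17, 130], "turn": 0}
  ]
}}

```text
time_s: 13.25
eef_pos: [0.5093, 0.0503, 0.191]
tcp_rot: [[0.943, -0.333, 0.0], [-0.333, -0.943, -0.0], [0.0, -0.0, -1.0]]
force: [-0.0, -0.8, -0.7]
width: 0.0878
grasp_force: 0.0
```

Run:
```python
from h import *
d,W=snap('w8')
p=cfit(d,(553,35),62,LOWER,(10,28,0),(35,255,255),[-.34],show='lower',name='w8fit')
L=(W[...,:2]-p[:2])@np.array([[np.cos(p[2]),-np.sin(p[2])],[np.sin(p[2]),np.cos(p[2])]])
m=(abs(L[...,0]-8)<9)&(abs(L[...,1])<9)&(abs(W[...,2]-60)<12)
print(m.sum(),np.median(W[m][:,2]))
m=(L[...,0]<-20)&(L[...,0]>-36)&(abs(L[...,1])<29)&(W[...,2]>50)|(abs(abs(L[...,1])-28)<1.5)&(L[...,0]>-4)&(L[...,0]<25)&(W[...,2]>55)
A=np.c_[L[m],np.ones(m.sum())]
print(np.linalg.lstsq(A,W[m][:,2],rcond=None)[0])
```

```text
t 13.3 tcp [509.1  50.2 190.2] w 0.0878358269132348
lower xy [553.7  35.8] yaw -19.9 cost 0.0017 area 3199.75
453 61.800216978219304
[-3.92230731e+00 -1.52941746e-01  1.81317485e+02]
```

View pics/w8fit.png

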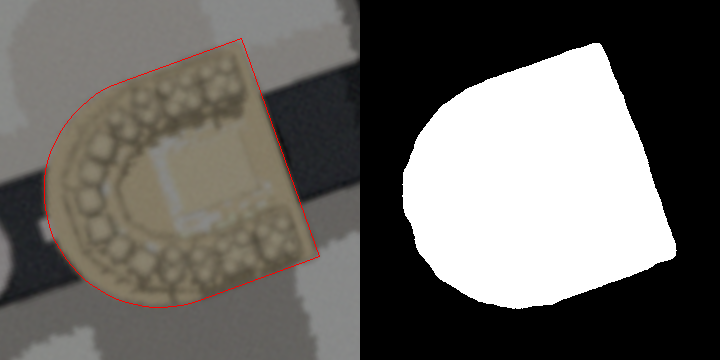

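The lower model's outline fits to within a pixel, with its floor at 61.8 mm, so it is home. Now the wafer.

{"method": "move_arm", "body": {
  "motion": [
    {"gripper": 88, "offset": [-12, 20, 0], "turn": 2},
    {"gripper": 88, "offset": [-24, 45, 0], "turn": 5},
    {"gripper": 88, "offset": [-36, 72, 0], "turn": 8},
    {"gripper": 88, "offset": [-50, 100, -5], "turn": 11},
    {"gripper": 88, "offset": [-62, 126, -15], "turn": 14},
    {"gripper": 88, "offset": [-75, 150, -25], "turn": 17},
    {"gripper": 88, "offset": [-82, 162, -30], "turn": 20},
    {"gripper": 88, "offset": [-82, 162, -30], "turn": 20},
    {"gripper": 88, "offset": [-82, 162, -30], "turn": 20}
  ]
}}

```text
time_s: 14.05
eef_pos: [0.4268, 0.2123, 0.1599]
tcp_rot: [[1.0, 0.01, -0.002], [0.01, -1.0, -0.001], [-0.002, 0.001, -1.0]]
force: [-0.6, -0.7, 0.2]
width: 0.0881
grasp_force: 0.0
```

Run:
```python
from h import *
d,W=snap('w9')
w=warp(d,(468,204),8,r=45); hsv=cv2.cvtColor(w,cv2.COLOR_BGR2HSV); print(hsv[::60,::40].reshape(-1,3)[:40].tolist())
cv2.imwrite('pics/w9w.png',w)
```

```text
t 14.1 tcp [427.4 211.9 160.5] w 0.08789692485406723
[[30, 2, 136], [50, 6, 138], [30, 2, 137], [30, 2, 136], [30, 2, 137], [75, 4, 137], [90, 2, 137], [90, 2, 137], [60, 2, 138], [60, 2, 137], [40, 6, 138], [0, 0, 136], [45, 4, 137], [24, 10, 130], [20, 6, 132], [150, 2, 135], [90, 2, 136], [0, 0, 136], [45, 4, 137], [30, 4, 137], [6, 45, 119], [2, 84, 121], [2, 100, 97], [2, 106, 111], [2, 106, 116], [2, 102, 118], [75, 4, 138], [40, 6, 137], [45, 4, 137], [1, 107, 105], [3, 33, 93], [30, 4, 137], [60, 2, 137], [60, 2, 137], [15, 10, 103], [60, 2, 136], [30, 4, 137], [30, 4, 137], [45, 4, 135], [1, 117, 96]]
```

View pics/w9w.png

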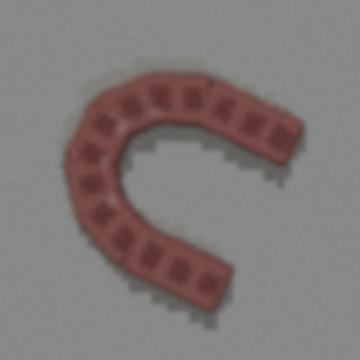

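The wafer is clear in the crop. The bend is at (80,165), and the arms end at (290,140) and (222,290), so its yaw is about +24°. Next I'll fit it.

Run:
```python
from h import *
d,W=snap('w9b')
for s in(45,60): cfit(d,(466,204),8,WAFER,(0,s,0),(12,255,255),[.4],show=f'wafer{s}',name='w9fit')
```

```text
t 14.15 tcp [427.6 211.7 160.8] w 0.08794581190297704
wafer45 xy [468.3 203.8] yaw 26.1 cost 0.0294 area 1480.125
wafer60 xy [468.2 203.8] yaw 25.8 cost 0.042 area 1402.75
```

View pics/w9fit.png

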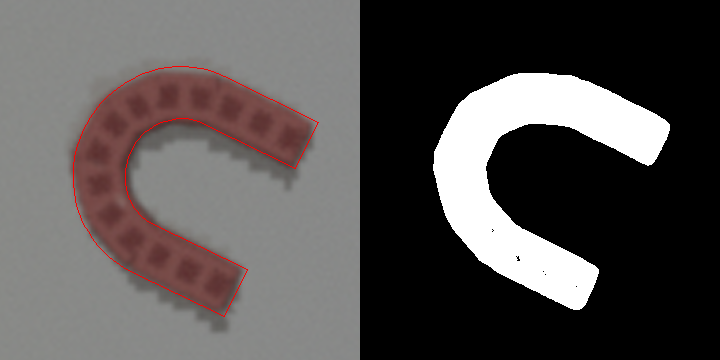

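{"method": "move_arm", "body": {
  "motion": [
    {"gripper": 88, "offset": [15, -2, 0], "turn": 7},
    {"gripper": 88, "offset": [30, -3, -10], "turn": 14},
    {"gripper": 88, "offset": [48.2, -4.7, -35], "turn": 21},
    {"gripper": 88, "offset": [48.2, -4.7, -70], "turn": 25.4},
    {"gripper": 88, "offset": [48.2, -4.7, -105], "turn": 25.4},
    {"gripper": 88, "offset": [48.2, -4.7, -128], "turn": 25.4},
    {"gripper": 88, "offset": [48.2, -4.7, -139], "turn": 25.4},
    {"gripper": 88, "offset": [48.2, -4.7, -142], "turn": 25.4},
    {"gripper": 88, "offset": [48.2, -4.7, -142], "turn": 25.4},
    {"gripper": 48, "offset": [48.2, -4.7, -142], "turn": 25.4},
    {"gripper": 48, "offset": [48.2, -4.7, -142], "turn": 25.4},
    {"gripper": 48, "offset": [48.2, -4.7, -142], "turn": 25.4}
  ],
  "grip_force": 10
}}

```text
time_s: 15.15
eef_pos: [0.4761, 0.2078, 0.0206]
tcp_rot: [[0.899, 0.438, 0.002], [0.438, -0.899, 0.001], [0.002, 0.0, -1.0]]
force: [-0.2, 0.3, -0.9]
width: 0.0724
grasp_force: 0.0
```

{"method": "move_arm", "body": {
  "motion": [
    {"gripper": 48, "offset": [0, 0, 0], "turn": 0},
    {"gripper": 48, "offset": [0, 0, 0], "turn": 0},
    {"gripper": 48, "offset": [0, 0, 0], "turn": 0},
    {"gripper": 48, "offset": [0, 0, 0], "turn": 0},
    {"gripper": 48, "offset": [0, 0, 0], "turn": 0}
  ]
}}

```text
time_s: 15.57
eef_pos: [0.4755, 0.2077, 0.0197]
tcp_rot: [[0.899, 0.438, 0.0], [0.438, -0.899, 0.0], [0.0, 0.0, -1.0]]
force: [-1.0, 0.0, 6.3]
width: 0.054
grasp_force: 10.0
```

{"method": "move_arm", "body": {
  "motion": [
    {"gripper": 48, "offset": [0, 0, 15], "turn": 0},
    {"gripper": 48, "offset": [0, 0, 45], "turn": 0},
    {"gripper": 48, "offset": [0, -3, 80], "turn": -4},
    {"gripper": 48, "offset": [5, -15, 105], "turn": -9},
    {"gripper": 48, "offset": [15, -35, 110], "turn": -14},
    {"gripper": 48, "offset": [27, -60, 110], "turn": -19},
    {"gripper": 48, "offset": [40, -85, 110], "turn": -25},
    {"gripper": 48, "offset": [53, -110, 110], "turn": -31},
    {"gripper": 48, "offset": [66, -135, 110], "turn": -37},
    {"gripper": 48, "offset": [77, -158, 110], "turn": -42},
    {"gripper": 48, "offset": [85.7, -174.4, 110], "turn": -45.6},
    {"gripper": 48, "offset": [85.7, -174.4, 100], "turn": -45.6}
  ],
  "grip_force": 15
}}

```text
time_s: 16.57
eef_pos: [0.5632, 0.0306, 0.1204]
tcp_rot: [[0.94, -0.342, 0.004], [-0.342, -0.94, -0.0], [0.003, -0.001, -1.0]]
force: [0.7, -0.7, -0.3]
width: 0.0538
grasp_force: 15.0
```

{"method": "move_arm", "body": {
  "motion": [
    {"gripper": 48, "offset": [0, 0, -18], "turn": 0},
    {"gripper": 48, "offset": [0, 0, -18], "turn": 0},
    {"gripper": 48, "offset": [0, 0, -18], "turn": 0}
  ]
}}

```text
time_s: 16.82
eef_pos: [0.56, 0.0338, 0.1004]
tcp_rot: [[0.942, -0.335, -0.003], [-0.335, -0.942, 0.0], [-0.002, 0.001, -1.0]]
force: [0.1, -0.5, 0.3]
width: 0.0534
grasp_force: 15.0
```

```bash
cat >> h.py <<'E'
def proj(d,P):
    c=P/1000@np.array(d['R']).T+d['t']; return np.c_[c[:,0]/c[:,2]*d['f']+d['cx'],c[:,1]/c[:,2]*d['f']+d['cy']]
def overlay(d,items,name,cen):
    im=cv2.resize(d['img'],None,fx=4,fy=4,interpolation=cv2.INTER_CUBIC)
    for poly,p,z,col in items:
        q=place(poly,p); cv2.polylines(im,[(proj(d,np.c_[q,np.full(len(q),z)])*4+1.5).astype(int)],True,col,1)
    u,v=(proj(d,np.array([cen]))[0]*4).astype(int); cv2.imwrite(f'pics/{name}.png',im[max(v-300,0):v+220,max(u-350,0):u+350])
E
python3 - <<'E'
from h import *
d,W=snap('w10'); s=monitor.state(); print(np.degrees(np.arctan2(*np.array(s['tcp_rot'])[[1,0],0])))
y=np.radians(-19.7)
overlay(d,[(WAFER,[553.7,35.8,y],90,(0,0,255)),(LOWER,[553.7,35.8,y],62,(0,255,0))],'w10o',[553.7,35.8,82])
E
```

```text
t 16.8667 tcp [560.6  33.8 101.3] w 0.05353317168599
-19.546420897078463
```

View pics/w10o.png

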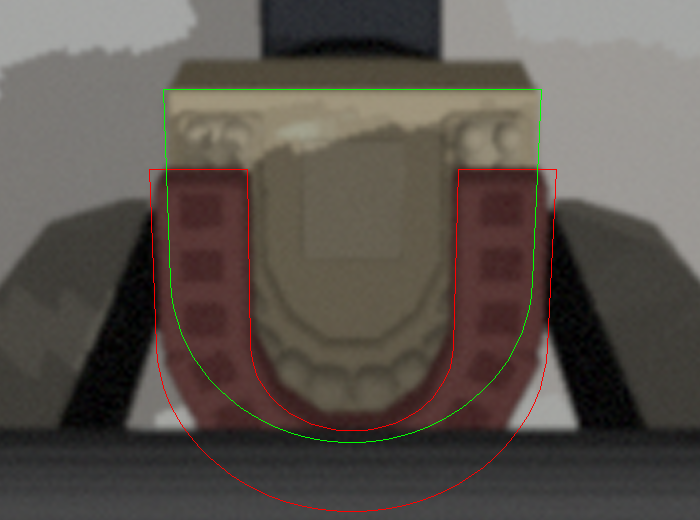

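The wafer coincides with the target outline: its ends are at row 170 and it is symmetric about column 353, squarely over the lower arch. I'll lower it.

{"method": "move_arm", "body": {
  "motion": [
    {"gripper": 48, "offset": [0.2, -0.3, -4], "turn": 0},
    {"gripper": 48, "offset": [0.2, -0.3, -8], "turn": 0},
    {"gripper": 48, "offset": [0.2, -0.3, -10], "turn": 0},
    {"gripper": 48, "offset": [0.2, -0.3, -11.2], "turn": 0},
    {"gripper": 48, "offset": [0.2, -0.3, -12], "turn": 0},
    {"gripper": 48, "offset": [0.2, -0.3, -12.2], "turn": 0},
    {"gripper": 48, "offset": [0.2, -0.3, -12.2], "turn": 0},
    {"gripper": 48, "offset": [0.2, -0.3, -12.2], "turn": 0}
  ]
}}

```text
time_s: 17.53
eef_pos: [0.5612, 0.033, 0.0897]
tcp_rot: [[0.942, -0.336, 0.0], [-0.336, -0.942, 0.0], [0.0, -0.0, -1.0]]
force: [-1.9, 0.6, 5.4]
width: 0.0534
grasp_force: 15.0
```

{"method": "move_arm", "body": {
  "motion": [
    {"gripper": 55, "offset": [0, 0, 0.2], "turn": 0},
    {"gripper": 60, "offset": [0, 0, 0.2], "turn": 0},
    {"gripper": 75, "offset": [0, 0, 0.2], "turn": 0},
    {"gripper": 88, "offset": [0, 0, 0.2], "turn": 0},
    {"gripper": 88, "offset": [0, 0, 0.2], "turn": 0},
    {"gripper": 88, "offset": [0, 0, 20], "turn": 0},
    {"gripper": 88, "offset": [-12, 4, 50], "turn": 0},
    {"gripper": 88, "offset": [-30, 10, 80], "turn": 0},
    {"gripper": 88, "offset": [-52, 17, 105], "turn": 0},
    {"gripper": 88, "offset": [-52, 17, 105], "turn": 0},
    {"gripper": 88, "offset": [-52, 17, 105], "turn": 0}
  ]
}}

```text
time_s: 18.45
eef_pos: [0.5094, 0.0501, 0.1954]
tcp_rot: [[0.942, -0.335, 0.003], [-0.335, -0.942, 0.0], [0.003, -0.001, -1.0]]
force: [0.8, -0.2, 0.0]
width: 0.0882
grasp_force: 0.0
```

Run:
```python
from h import *
d,W=snap('w11')
p=cfit(d,(553,35),78,WAFER,(0,55,0),(10,255,255),[-.34],show='wafer')
hs=cv2.cvtColor(d['img'],cv2.COLOR_BGR2HSV); m=(hs[...,1]>70)&((hs[...,0]<10))&(abs(W[...,2]-77)<6)&(np.hypot(W[...,0]-553,W[...,1]-35)<32)
m=cv2.erode(m.astype(np.uint8),np.ones((3,3)))>0
A=np.c_[W[m][:,:2]-p[:2],np.ones(m.sum())];print(m.sum(),np.linalg.lstsq(A,W[m][:,2],rcond=None)[0])
y=np.radians(-19.7)
overlay(d,[(WAFER,[*p],78,(0,0,255)),(LOWER,[553.7,35.8,y],62,(0,255,0))],'w11o',[553.7,35.8,78])
```

```text
t 18.5 tcp [509.4  49.9 194.2] w 0.08795104613658507
wafer xy [553.6  35.6] yaw -19.7 cost 0.03 area 1483.75
1396 [-1.62959880e-03 -8.87788496e-04  7.71087981e+01]
```

View pics/w11o.png

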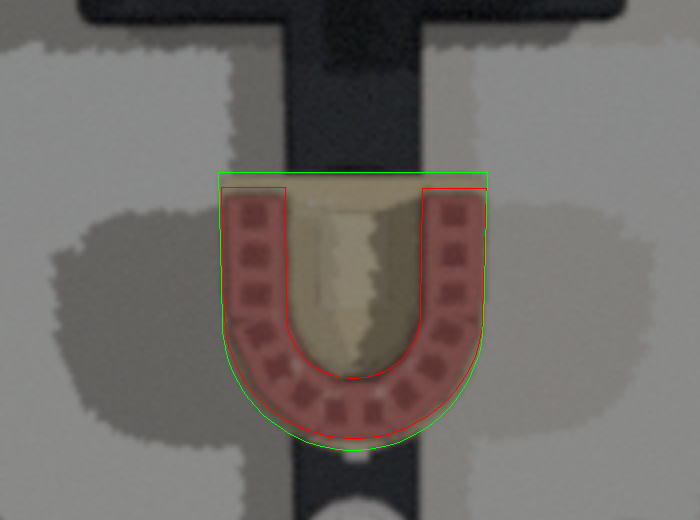

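The wafer is level and centred: its outline sits inside the lower's, symmetric about column 353. Now the upper model.

{"method": "move_arm", "body": {
  "motion": [
    {"gripper": 93, "offset": [0, 20, 20], "turn": 0},
    {"gripper": 93, "offset": [2, 50, 25], "turn": 3},
    {"gripper": 93, "offset": [8, 82, 25], "turn": 6},
    {"gripper": 93, "offset": [14, 115, 20], "turn": 9},
    {"gripper": 93, "offset": [22, 148, 10], "turn": 12},
    {"gripper": 93, "offset": [30, 180, 0], "turn": 15},
    {"gripper": 93, "offset": [37, 210, -10], "turn": 18},
    {"gripper": 93, "offset": [44, 234, -20], "turn": 20},
    {"gripper": 93, "offset": [44, 236, -20], "turn": 20},
    {"gripper": 93, "offset": [44, 236, -20], "turn": 20},
    {"gripper": 93, "offset": [44, 236, -20], "turn": 20}
  ]
}}

```text
time_s: 19.42
eef_pos: [0.5532, 0.2852, 0.173]
tcp_rot: [[1.0, 0.006, -0.002], [0.006, -1.0, -0.001], [-0.002, 0.001, -1.0]]
force: [-1.2, 0.2, 0.6]
width: 0.093
grasp_force: 0.0
```

Run:
```python
from h import *
d,W=snap('w12')
p=cfit(d,(598,286),28,UPPER,(10,28,0),(35,255,255),np.radians(range(0,360,45)),show='upper',name='w12fit',r=45)
```

```text
t 19.4667 tcp [553.3 284.9 173.7] w 0.09304505330113097
upper xy [596.1 282.4] yaw 27.6 cost 0.0252 area 2722.9375
```

View pics/w12fit.png

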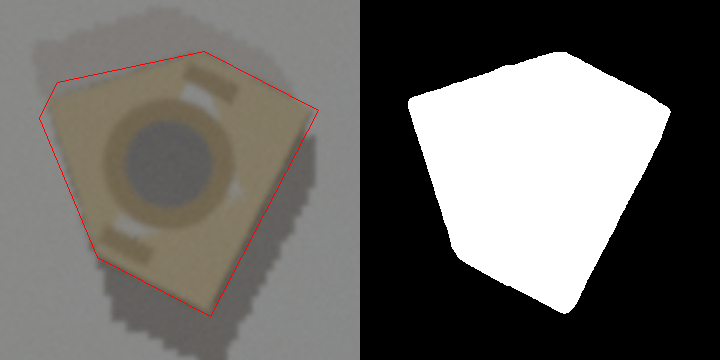

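The fit needs a sharp apex, at (48,100). The rear edge is (315,112)–(210,313), and yaw is about 27.6°. I'll refit with a pointed outline.

```bash
sed -i 's/^UPPER=.*/UPPER=np.array([[26,-29],[26,29],[-6,29],[-35,0],[-6,-29]])/' h.py
python3 - <<'E'
from h import *
d,W=snap('w12b')
for s in (26,32): p=cfit(d,(598,286),28,UPPER,(10,s,0),(35,255,255),[.48],show='upper',name='w12fit2')
L=np.array([595.25,282])-p[:2]; c,s=np.cos(p[2]),np.sin(p[2]); print('disc in model',L@np.array([[c,-s],[s,c]]))
print(place(UPPER,p).round(1).tolist()); print(((place(UPPER,p)-[598,286]+45)*4).round().tolist())
E
```

```text
t 19.5167 tcp [553.4 284.8 174.1] w 0.0929796277707671
upper xy [595.4 282. ] yaw 27.4 cost 0.0015 area 2742.875
upper xy [595.4 281.9] yaw 27.4 cost 0.0017 area 2691.0
disc in model [-0.10839943  0.11800382]
[[631.8, 268.2], [605.1, 319.7], [576.7, 304.9], [564.3, 265.8], [603.4, 253.4]]
[[315.0, 109.0], [208.0, 315.0], [95.0, 256.0], [45.0, 99.0], [202.0, 50.0]]
```

{"method": "move_arm", "body": {
  "motion": [
    {"gripper": 93, "offset": [16, 0, -5], "turn": 7},
    {"gripper": 93, "offset": [32, 0, -20], "turn": 14},
    {"gripper": 93, "offset": [49.2, 0.7, -45], "turn": 21},
    {"gripper": 93, "offset": [49.2, 0.7, -80], "turn": 27.1},
    {"gripper": 93, "offset": [49.2, 0.7, -113], "turn": 27.1},
    {"gripper": 93, "offset": [49.2, 0.7, -138], "turn": 27.1},
    {"gripper": 93, "offset": [49.2, 0.7, -150], "turn": 27.1},
    {"gripper": 93, "offset": [49.2, 0.7, -152.5], "turn": 27.1},
    {"gripper": 93, "offset": [49.2, 0.7, -152.5], "turn": 27.1},
    {"gripper": 52, "offset": [49.2, 0.7, -152.5], "turn": 27.1},
    {"gripper": 52, "offset": [49.2, 0.7, -152.5], "turn": 27.1},
    {"gripper": 52, "offset": [49.2, 0.7, -152.5], "turn": 27.1}
  ],
  "grip_force": 15
}}

```text
time_s: 20.52
eef_pos: [0.6032, 0.2869, 0.0233]
tcp_rot: [[0.887, 0.461, 0.002], [0.461, -0.887, 0.001], [0.002, 0.0, -1.0]]
force: [-0.5, 0.1, 0.4]
width: 0.0777
grasp_force: 0.0
```

{"method": "move_arm", "body": {
  "motion": [
    {"gripper": 52, "offset": [0, 0, 0], "turn": 0},
    {"gripper": 52, "offset": [0, 0, 0], "turn": 0},
    {"gripper": 52, "offset": [0, 0, 0], "turn": 0},
    {"gripper": 52, "offset": [0, 0, 0], "turn": 0},
    {"gripper": 52, "offset": [0, 0, 0], "turn": 0}
  ],
  "grip_force": 25
}}

```text
time_s: 20.93
eef_pos: [0.6026, 0.2867, 0.022]
tcp_rot: [[0.887, 0.461, 0.0], [0.461, -0.887, 0.0], [0.0, 0.0, -1.0]]
force: [-1.8, -0.6, 3.4]
width: 0.0578
grasp_force: 25.0
```

{"method": "move_arm", "body": {
  "motion": [
    {"gripper": 52, "offset": [0, 0, 15], "turn": 0},
    {"gripper": 52, "offset": [0, 0, 50], "turn": 0},
    {"gripper": 52, "offset": [-1, -5, 88], "turn": -4},
    {"gripper": 52, "offset": [-4, -25, 118], "turn": -9},
    {"gripper": 52, "offset": [-9, -55, 130], "turn": -15},
    {"gripper": 52, "offset": [-14, -88, 130], "turn": -21},
    {"gripper": 52, "offset": [-19, -120, 130], "turn": -27},
    {"gripper": 52, "offset": [-25, -153, 130], "turn": -33},
    {"gripper": 52, "offset": [-30, -186, 130], "turn": -39},
    {"gripper": 52, "offset": [-35, -216, 130], "turn": -44},
    {"gripper": 52, "offset": [-39, -240, 130], "turn": -47.2},
    {"gripper": 52, "offset": [-41.3, -253.2, 125], "turn": -47.2}
  ]
}}

```text
time_s: 21.93
eef_pos: [0.5611, 0.0311, 0.148]
tcp_rot: [[0.94, -0.341, 0.002], [-0.341, -0.94, -0.0], [0.002, -0.0, -1.0]]
force: [-0.1, -0.4, -0.8]
width: 0.058
grasp_force: 25.0
```

{"method": "move_arm", "body": {
  "motion": [
    {"gripper": 52, "offset": [0, 0, -20], "turn": 0},
    {"gripper": 52, "offset": [0, 0, -35], "turn": 0},
    {"gripper": 52, "offset": [0, 0, -35], "turn": 0},
    {"gripper": 52, "offset": [0, 0, -35], "turn": 0}
  ]
}}

```text
time_s: 22.27
eef_pos: [0.5609, 0.0338, 0.1115]
tcp_rot: [[0.942, -0.336, -0.001], [-0.336, -0.942, 0.0], [-0.001, 0.0, -1.0]]
force: [0.8, 0.4, -1.7]
width: 0.058
grasp_force: 25.0
```

Run:
```python
from h import *
d,W=snap('w13'); s=monitor.state(); print(np.degrees(np.arctan2(*np.array(s['tcp_rot'])[[1,0],0])))
y=np.radians(-19.7)
overlay(d,[(UPPER,[553.7,35.7,y],118,(0,0,255)),(WAFER,[553.6,35.6,y],78,(0,255,0)),(LOWER,[553.7,35.8,y],62,(255,255,0)),(disc(11),[553.7,35.7,y],118,(0,0,255))],'w13o',[553.7,35.8,118])
```

```text
t 22.3167 tcp [561.4  33.8 112.2] w 0.057423820004047194
-19.64112947412558
```

View pics/w13o.png

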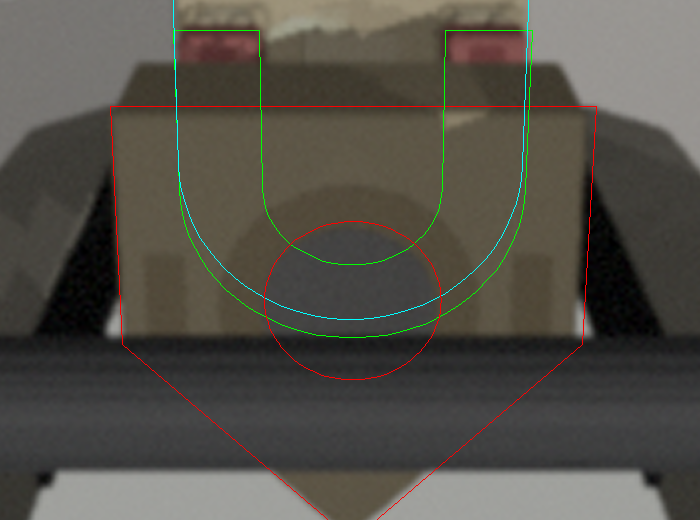

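The upper model is square with its target outline, the rear edge parallel at row ~110 and the sides symmetric about column 352. I'll lower it gently.

{"method": "move_arm", "body": {
  "motion": [
    {"gripper": 52, "offset": [0, -0.4, -4], "turn": 0},
    {"gripper": 52, "offset": [0, -0.4, -8], "turn": 0},
    {"gripper": 52, "offset": [0, -0.4, -10], "turn": 0},
    {"gripper": 52, "offset": [0, -0.4, -11.2], "turn": 0},
    {"gripper": 52, "offset": [0, -0.4, -12], "turn": 0},
    {"gripper": 52, "offset": [0, -0.4, -12.2], "turn": 0},
    {"gripper": 52, "offset": [0, -0.4, -12.2], "turn": 0},
    {"gripper": 52, "offset": [0, -0.4, -12.2], "turn": 0}
  ]
}}

```text
time_s: 22.98
eef_pos: [0.5612, 0.033, 0.0999]
tcp_rot: [[0.941, -0.337, 0.0], [-0.337, -0.941, 0.0], [0.0, -0.0, -1.0]]
force: [-2.8, 0.5, 6.1]
width: 0.0577
grasp_force: 25.0
```

{"method": "move_arm", "body": {
  "motion": [
    {"gripper": 59, "offset": [0, 0, 0.2], "turn": 0},
    {"gripper": 64, "offset": [0, 0, 0.2], "turn": 0},
    {"gripper": 78, "offset": [0, 0, 0.2], "turn": 0},
    {"gripper": 90, "offset": [0, 0, 0.2], "turn": 0},
    {"gripper": 90, "offset": [0, 0, 0.2], "turn": 0},
    {"gripper": 90, "offset": [0, 0, 20], "turn": 0},
    {"gripper": 90, "offset": [-12, 4, 50], "turn": 0},
    {"gripper": 90, "offset": [-30, 10, 80], "turn": 0},
    {"gripper": 90, "offset": [-52, 17, 110], "turn": 0},
    {"gripper": 90, "offset": [-52, 17, 110], "turn": 0},
    {"gripper": 90, "offset": [-52, 17, 110], "turn": 0}
  ]
}}

```text
time_s: 23.9
eef_pos: [0.5093, 0.0503, 0.211]
tcp_rot: [[0.942, -0.337, 0.003], [-0.337, -0.942, 0.0], [0.003, -0.001, -1.0]]
force: [0.4, -0.3, 0.1]
width: 0.0902
grasp_force: 0.0
```

Run:
```python
from h import *
d,W=snap('w14')
p=cfit(d,(553,35),106,UPPER,(10,26,0),(35,255,255),[-.34],show='upper')
hs=cv2.cvtColor(d['img'],cv2.COLOR_BGR2HSV); m=(abs(W[...,2]-105)<6)&(np.hypot(W[...,0]-553,W[...,1]-35)<25)
A=np.c_[W[m][:,:2]-p[:2],np.ones(m.sum())];print(m.sum(),np.linalg.lstsq(A,W[m][:,2],rcond=None)[0])
y=np.radians(-19.7)
overlay(d,[(UPPER,[*p],106,(0,0,255)),(LOWER,[553.7,35.8,y],62,(0,255,0))],'w14o',[553.7,35.8,106])
im=np.load('top0.npz')['img']; s=cam('side'); cv2.imwrite('pics/side1.png',cv2.resize(s['img'][130:290,200:440],(720,480),interpolation=cv2.INTER_CUBIC))
```

```text
t 23.95 tcp [509.2  50.  209.6] w 0.0898539462822385
upper xy [553.1  35.8] yaw -19.5 cost 0.0049 area 2776.875
3090 [6.89440418e-05 1.31409126e-03 1.05308471e+02]
```

View pics/w14o.png

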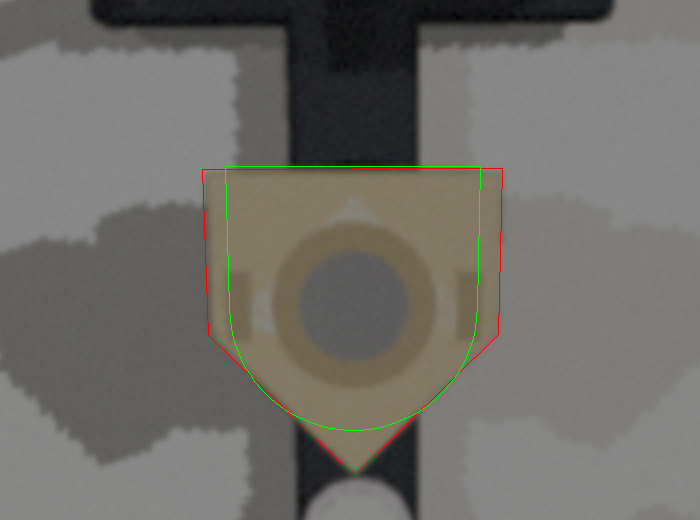

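The upper model is level at its seated height and square to the outline, with its apex at (354,473) towards the incisal disc. The gripper is clear, so I'm handing in.

```bash
python3 -c "
from rig import order
print(order.close_job())"
```

```text
the job is handed in; nothing more can be done
None
```

The case is set up and handed in after about 24 s: plate, lower model, wafer and upper model seated in that order, within about 1 mm and 0.5° of square by the wrist camera, with no bystander deliberately touched (not re-checked by camera at the end).

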